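# Find the socket that fits the anchor nut

### The job

A worn, oversize socket has been left on the hex nut of the anchor plate: lift it off and drop it into the open reject box first. Then try the two sockets from the wooden stand on the nut; one that does not fit goes into the reject box or back upright into a well of the stand. Push the one that fits all the way down over the nut until it meets the plate and finish there, still holding it upright in the gripper; leave the tin, the pliers, the sanding block and the screwdriver where they are.

Things in the scene. Friction and masses are not known exactly. Their poses are not given: they have to be found in the camera images.
- anchor_plate: Dark steel plate 90 x 90 x 8 mm fixed to the bench, a 2 mm high screw head at each corner, in its middle a hex nut that does not turn: 22 mm across flats, 25 over corners, 9.6 mm high. Origin: centre of the underside, z up. One pair of the nut's flats is square to the plate's x axis. An 8 mm stud rises 4 mm above the nut.
- nut_seat (a point): Point on the nut's axis at the plate's upper face (8 mm above the bench). A socket fully down has its underside centre here. A fitting socket has about 1.2 mm of play all round, a 2 mm lead-in at its mouth and some 10 degrees of turning play.
- nut_top (a point): Centre of the nut's upper face, 9.6 mm above nut_seat.
- worn_socket: Steel socket, 70 mm tall, 0.15 kg: hexagonal body 34 mm across flats (39 over corners), from 30 mm up a hexagonal grip 22 mm across flats. All flats, also of the opening below, are parallel. Origin: centre of the underside, z up, x square to a pair of flats. Starts over the nut, underside on the plate, at any turn; its 29 mm opening, 22 mm deep, lifts straight off.
- worn_socket_mid (a point): Middle of the worn socket, on its axis 35 mm above its underside.
- socket_a: Steel socket, 70 mm tall, 0.15 kg: hexagonal body 34 mm across flats (39 over corners), from 30 mm up a hexagonal grip 22 mm across flats. All flats, also of the opening below, are parallel. Origin: centre of the underside, z up, x square to a pair of flats. In a well of the stand. Opening 22 mm deep, 24.5 mm (fits) or 19 mm across flats (stays up on the nut); try.
- socket_a_mid (a point): Middle of socket_a. On its axis, 35 mm above its underside. Of socket_a and socket_b one fits the nut and one does not; they look alike from outside, and which is which is not told. One that does not fit stops on the nut's top, 9 to 10 mm above the plate.
- socket_b: Steel socket, 70 mm tall, 0.15 kg: hexagonal body 34 mm across flats (39 over corners), from 30 mm up a hexagonal grip 22 mm across flats. All flats, also of the opening below, are parallel. Origin: centre of the underside, z up, x square to a pair of flats. In a well of the stand. Opening 22 mm deep, 24.5 mm (fits) or 19 mm across flats (stays up on the nut); try.
- socket_b_mid (a point): Middle of socket_b. On its axis, 35 mm above its underside. Of socket_a and socket_b one fits the nut and one does not; they look alike from outside, and which is which is not told. One that does not fit stops on the nut's top, 9 to 10 mm above the plate.
- stand: Fixed wooden board 70 x 160 x 16 mm (long along its y) with two round wells, 44 mm across and 8 mm deep, 90 mm apart, a socket standing upright in each (underside 8 mm above the bench). Origin: centre of the underside, z up.
- stand_hole0 (a point): Centre of the mouth of one well, 16 mm above the bench.
- stand_hole1 (a point): Centre of the mouth of the other well, 16 mm above the bench.
- reject_box: Fixed grey open-topped box, 140 x 140 mm and 60 mm high outside, walls and floor 5 mm. Origin: centre of the underside, z up.
- tin_pins: Bystander: round tin, 55 mm across, 23 mm high. Origin: centre of the underside. Leave alone.
- pliers: Bystander: pliers lying flat, 42 x 147 x 10 mm. Origin: centre of the underside. Leave alone.
- sanding_block: Bystander: cork sanding block 46 x 75 x 24 mm. Origin: centre of the underside. Leave alone.
- screwdriver: Bystander: screwdriver lying flat, 19 x 157 x 19 mm. Origin: centre of the underside. Leave alone.
Mind the look-alikes: they are no part of the job. What is shaped like the socket_a but blue, orange or red is not meant.

How it is judged (in metres and radians):
On the way, in this order (a step that is already met when the one before it is completed fails the run):
1. the worn socket lies in the reject box, let go (z of worn_socket_mid in the frame of reject_box between 0 and 0.085 m and x of worn_socket_mid in the frame of reject_box between -0.066 and 0.066 m and y of worn_socket_mid in the frame of reject_box between -0.066 and 0.066 m and contact force between the fingers and worn_socket below 0.5 N and linear speed of worn_socket below 0.05 m/s), for 0.2 s.
2. the fitting socket is fully down over the nut, in the gripper (((z of socket_a in the frame of nut_seat between -0.004 and 0.004 m and horizontal distance between socket_a and nut_seat below 0.005 m and angle between socket_a's own z axis and vertical below 0.1 rad and contact force between the fingers and socket_a above 2 N) or (z of socket_b in the frame of nut_seat between -0.004 and 0.004 m and horizontal distance between socket_b and nut_seat below 0.005 m and angle between socket_b's own z axis and vertical below 0.1 rad and contact force between the fingers and socket_b above 2 N))), for 0.2 s.
At the end, for the whole second after the job is handed in: Fitting socket gripped (over 2 N), underside within 4 mm of the plate and 5 mm of the nut axis, upright within 0.1 rad. Worn socket lies in the reject box, let go. The other lies in the box or stands in a well (within 8 mm of its centre, upright within 0.12 rad), let go (all of step 1 and ((z of socket_a in the frame of nut_seat between -0.004 and 0.004 m and horizontal distance between socket_a and nut_seat below 0.005 m and angle between socket_a's own z axis and vertical below 0.1 rad and contact force between the fingers and socket_a above 2 N) or (z of socket_b in the frame of nut_seat between -0.004 and 0.004 m and horizontal distance between socket_b and nut_seat below 0.005 m and angle between socket_b's own z axis and vertical below 0.1 rad and contact force between the fingers and socket_b above 2 N)) and ((z of socket_a in the frame of nut_seat between -0.004 and 0.004 m and horizontal distance between socket_a and nut_seat below 0.005 m and angle between socket_a's own z axis and vertical below 0.1 rad and contact force between the fingers and socket_a above 2 N) or (z of socket_a_mid in the frame of reject_box between 0 and 0.085 m and x of socket_a_mid in the frame of reject_box between -0.066 and 0.066 m and y of socket_a_mid in the frame of reject_box between -0.066 and 0.066 m and contact force between the fingers and socket_a below 0.5 N and linear speed of socket_a below 0.05 m/s) or ((horizontal distance between socket_a and stand_hole0 below 0.008 m or horizontal distance between socket_a and stand_hole1 below 0.008 m) and z of socket_a in the frame of stand below 0.013 m and angle between socket_a's own z axis and vertical below 0.12 rad and contact force between the fingers and socket_a below 0.5 N)) and ((z of socket_b in the frame of nut_seat between -0.004 and 0.004 m and horizontal distance between socket_b and nut_seat below 0.005 m and angle between socket_b's own z axis and vertical below 0.1 rad and contact force between the fingers and socket_b above 2 N) or (z of socket_b_mid in the frame of reject_box between 0 and 0.085 m and x of socket_b_mid in the frame of reject_box between -0.066 and 0.066 m and y of socket_b_mid in the frame of reject_box between -0.066 and 0.066 m and contact force between the fingers and socket_b below 0.5 N and linear speed of socket_b below 0.05 m/s) or ((horizontal distance between socket_b and stand_hole0 below 0.008 m or horizontal distance between socket_b and stand_hole1 below 0.008 m) and z of socket_b in the frame of stand below 0.013 m and angle between socket_b's own z axis and vertical below 0.12 rad and contact force between the fingers and socket_b below 0.5 N))); the arm keeps its last pose, push and grip.
It fails at once if the tin pins is moved by more than 30 mm (distance of tin_pins from where it was at the start of the episode above 0.03 m).
It fails at once if the pliers is moved by more than 30 mm (distance of pliers from where it was at the start of the episode above 0.03 m).
It fails at once if the sanding block is moved by more than 30 mm (distance of sanding_block from where it was at the start of the episode above 0.03 m).
It fails at once if the screwdriver is moved by more than 30 mm (distance of screwdriver from where it was at the start of the episode above 0.03 m).
It also fails if it takes over 72 s, if anything falls off the work surface, if the arm or the gripper's body presses on something with over 40 N, if the wrist force passes 120 N, or if a joint passes its speed limit or range.

### The arm

A 6-joint arm with a two-finger parallel gripper is mounted at the origin on a cart in front of the work surface, level with it; the furniture and walls round the work are solid. World frame = base frame: x ahead of the robot, y to its left, z up, the work surface at z = 0. Lengths are in mm, angles in rad, forces in N, time in s.
With the tool pointing down it reaches from about 375 to 925 mm from the base axis. Payload 5.7 kg.
Tool frame: the origin (TCP) lies midway between the tips of the shut fingers; the grasp point (between the pads) lies 19 mm behind it; z points along the fingers, y is the line along which they close (so a half turn about z gives the same grasp; the last joint's range is limited). The gripper opens to 88 mm and grips with 3 to 60 N. Pads are 20 mm wide; open, the fingers measure 115 mm over their backs; the gripper's body (75 mm by 178 mm) begins 61 mm behind the grasp point.
Start: joints at [-1.37, 0.359, 1.51, -0, 1.272, -0.115], TCP at [186.33, -570.301, 222.623] pointing down, gripper open.
Joint ranges: [-2.97, 2.97], [-1.01, 2.36], [0.21, 2.38], [-0.96, 4.11], [0.2, 2.71], [-2.98, 2.98]. Speed limits (rad/s): [2.39, 2.39, 3.14, 3.14, 3.14, 3.14].

### API

Orientations are given as a 3x3 rotation matrix whose columns are the frame's x, y, z axes.
In Python, from station import sense, snapshot, sign_off, look_for gives the robot as it stands. The module is installed in compiled form; this text tells all that it offers.
- The arm moves only by the shell command python3 -m jog 'ROWS' [FORCE]. ROWS is text: rows parted by semicolons, each of 7 numbers parted by spaces: the turn, a rotation vector about the world's x, y, z in rad, then the shift along the world's x, y, z in cm, then the opening in per cent of the stroke, from 0 (shut) to 100 (fully open). A call has 1 to 8 rows; each row shifts and turns the commanded pose from where the row before left it; what a row does not reach is not made up. A row lasts 1/12 s, in which the tool goes at most 41.7 mm and 7.16 degrees, less where a joint would pass 70% of its speed; a pose out of reach is approached as far as the arm can. A call is refused whole if a number of a shift passes 4.17 or a number of a turn 0.125, either way. A call with a gripper value outside its range is refused whole. The fingers move at their own pace and stop on an object; FORCE is the grip in N (left out, the last holds). Time passes only in rows, so rows that do not move let the fingers close. It gives the time, the measured TCP pose, the force, the opening and the grip force at its end, in the units of the state.
- sense(): the state, without advancing time (a new reading comes with each control period).
- snapshot(name): name is "scene" or "top" or "wrist"; returns a dict with "img" (480x640x3 uint8, red, green, blue), "K" (3x3 intrinsics, pixels), "T" (4x4, takes a point from camera to world coordinates). Camera axes: x right, y down, z forward; pixel columns grow to the right and rows downward; lengths in mm; the calibration is good to about 2 mm. A picture is of the moment at which its call begins. There is no depth.
- sign_off(): hands the job in; it is judged then, once.
Trained networks look in the newest picture that a camera, given by its name, has taken for a name from the list of things; names that differ only in an ending like _2 or _b are one class to them, and where a whole thing is asked for, a point or a joint stands for the part that bears it (a point fixed in the world has none). Each returns a list of dicts, best first, with "conf" (0 to 1); they miss things now and then, are a little off and sometimes report something else, mostly with a low value. They report only what shows in the picture. A call takes as long as a camera call. They do not tell look-alikes from the thing itself.
- look_for(camera, query): "at" ([x, y, z] in mm, in world coordinates, good to about 4 mm: the middle of the surface that is visible of it).
The state is a dict: "time": time; "qpos": joint angles; "joint_velocities": joint speeds; "tau": joint torques, N m; "position": TCP position; "ee_rot": TCP orientation; "wrist_force": force on the tool from outside, world axes, zero at the start; "moment": the same for the moment, N m; "opening": finger opening in mm; "finger_force": force on a finger pad.
Only numpy, scipy, OpenCV 4.12 (cv2) and the standard library are available. Lean on these libraries where they do the work, as an engineer would, in place of code of your own. Each camera call takes 0.05 s, during which the arm holds its last target. There are 200 camera calls.

## Working session

There is one attempt and no reset: what is moved stays moved. The work goes in short steps, Python scripts to look and compute and a shell command to move; the robot and the scene stay as the last step left them, time stands still between calls to the robot, and variables do not carry over. Pictures are saved under pics/ and viewed, at most 10 in all, crops included, and the job is handed in when it is done.

```bash
mkdir -p pics; cat > h.py <<'E'
import numpy as np, cv2
from station import *
def shot(n,fn=None):
    s=snapshot(n)
    if fn: cv2.imwrite('pics/'+fn,s['img'][:,:,::-1])
    return s
def px(s,p):
    T=np.linalg.inv(s['T']); c=T[:3,:3]@np.array(p,float)+T[:3,3]; u=s['K']@c; return u[:2]/u[2]
def back(s,u,z):
    d=s['T'][:3,:3]@np.linalg.solve(s['K'],[u[0],u[1],1]); o=s['T'][:3,3]; return o+d*(z-o[2])/d[2]
E
python3 - <<'E'
from h import *
for c in ['top','scene']:
    s=shot(c,c+'1.png'); print(c,s['T'].round(2).tolist(),s['K'].tolist())
    for q in ['anchor_plate','worn_socket','socket_a','stand','reject_box','tin_pins','pliers','sanding_block','screwdriver']:
        for d in look_for(c,q)[:5]:
            print(q,round(d['conf'],2),np.round(d['at']),px(s,d['at']).round())
print(sense())
E
```

```text
top [[-0.02, -1.0, 0.06, 465.15], [-1.0, 0.02, 0.0, 58.76], [-0.0, -0.06, -1.0, 1245.09], [0.0, 0.0, 0.0, 1.0]] [[573.5405496547562, 0.0, 320.596658225331], [0.0, 573.5405496547562, 249.47167082885457], [0.0, 0.0, 1.0]]
anchor_plate 0.6 [505.  58.   7.] [321. 263.]
worn_socket 0.61 [502.  55.  44.] [323. 264.]
worn_socket 0.16 [508.  56.  11.] [322. 262.]
socket_a 0.82 [501. 180.  40.] [263. 266.]
socket_a 0.78 [402. 122.  34.] [292. 312.]
socket_a 0.74 [556. 366.  35.] [175. 241.]
socket_a 0.67 [611. 295.  37.] [209. 215.]
socket_a 0.66 [612. 198.  33.] [254. 214.]
stand 0.94 [514. 230.  14.] [241. 260.]
stand 0.71 [507.  61.   9.] [320. 262.]
stand 0.15 [390. 227.  17.] [243. 318.]
reject_box 0.58 [ 510. -232.    4.] [455. 259.]
tin_pins 0.7 [694. 110.  11.] [296. 176.]
tin_pins 0.38 [503.  53.  41.] [324. 264.]
tin_pins 0.38 [388. 227.  16.] [243. 320.]
pliers 0.95 [383.  13.   8.] [343. 320.]
pliers 0.64 [ 509. -231.    6.] [455. 259.]
sanding_block 0.87 [ 382. -204.   21.] [446. 319.]
screwdriver 0.79 [388. 230.  15.] [242. 319.]
scene [[-0.83, -0.43, 0.34, 152.35], [-0.55, 0.65
[... 976 characters left out ...]
e-01]), 'joint_velocities': array([ 2.75168755e-04,  9.40774894e-04, -6.58827338e-05, -6.51156622e-04,
       -1.38097957e-03,  2.37777845e-04]), 'tau': array([ 4.13702539e-03, -5.15332317e+01, -2.71129596e+01,  6.78676902e-02,
        2.45502259e-02, -1.47896066e-05]), 'position': array([ 186.30546958, -570.3008489 ,  222.62301499]), 'ee_rot': array([[ 9.50570041e-01,  3.10510217e-01, -5.08829819e-05],
       [ 3.10510221e-01, -9.50570035e-01,  1.02850382e-04],
       [-1.64317434e-05, -1.13566178e-04, -9.99999993e-01]]), 'wrist_force': array([-0.24124502, -0.18797091,  0.77488845]), 'moment': array([ 0.06223611, -0.04136837,  0.00672291]), 'finger_force': 0.0, 'opening': 87.76621821548459}
```

```bash
python3 - <<'E'
from h import *
t=cv2.imread('pics/top1.png'); cv2.imwrite('pics/c1.png',cv2.resize(t[190:340,140:345],(800,585),interpolation=cv2.INTER_CUBIC))
E
```

```text
(no output)
```

View pics/top1.png

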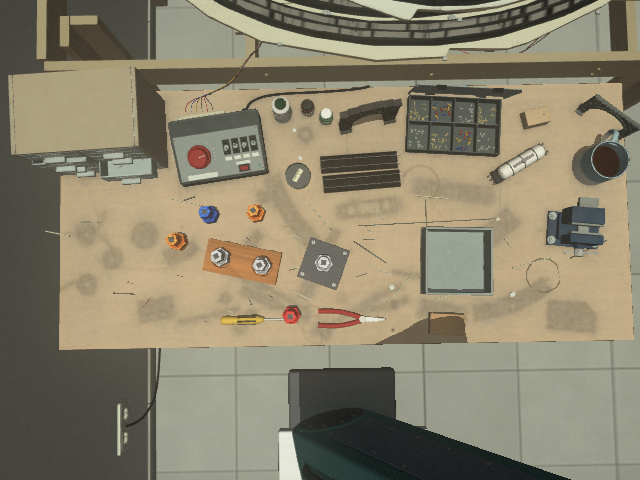

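View pics/c1.png

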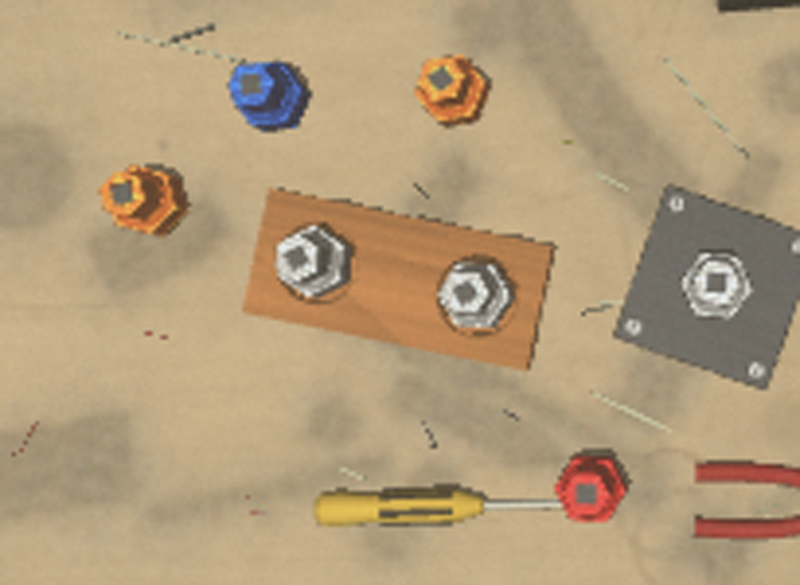

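View pics/scene1.png

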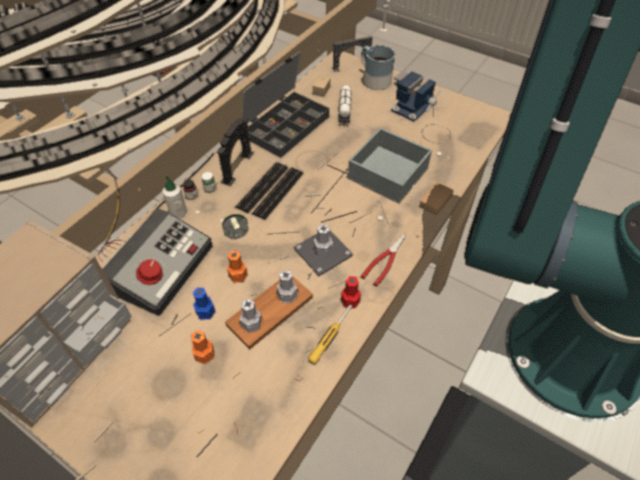

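The top view shows the steel worn socket on the plate at (323,263) and the two steel sockets in the stand at (218,257) and (262,265). Four coloured look-alikes stand outside: blue (208,214), orange (256,213), orange (177,240) and red (291,314). The crop confirms that only the three steel ones sit on the plate or stand, so those are the ones I will use. The reject box is at (457,260).

```bash
python3 -m jog '0 0 0 1.87 3.69 0 100;0 0 0 1.87 3.69 0 100;0 0 0 1.87 3.69 0 100;0 0 0 1.87 3.69 0 100;0 0 0 1.87 3.69 0 100;0 0 0 1.87 3.69 0 100;0 0 0 1.87 3.69 0 100;0 0 0 1.87 3.69 0 100' 30; python3 -m jog '0 0 0 1.87 3.69 0 100;0 0 0 1.87 3.69 0 100;0 0 0 1.87 3.69 0 100;0 0 0 1.87 3.69 0 100;0 0 0 1.87 3.69 0 100;0 0 0 1.87 3.69 0 100;0 0 0 1.87 3.69 0 100;0 0 0 1.87 3.69 0 100'
python3 -m jog '0 0 0 1.8 3.6 0 100;0 0 0 0 0 0 100;0 0 0 0 0 0 100'
python3 - <<'E'
from h import *
s=shot('wrist','w1.png'); print(s['T'].round(3).tolist(),s['K'].tolist())
for q in ['anchor_plate','worn_socket','socket_a','stand']:
    for d in look_for('wrist',q)[:3]: print(q,round(d['conf'],2),np.round(d['at'],1),px(s,d['at']).round())
t=shot('top','top2.png')
img=cv2.imread('pics/top1.png'); hsv=cv2.cvtColor(img,cv2.COLOR_BGR2HSV)
def rect(mask,roi,z,name):
    m=np.zeros_like(mask); x0,y0,x1,y1=roi; m[y0:y1,x0:x1]=mask[y0:y1,x0:x1]
    c=max(cv2.findContours(m,0,1)[0],key=cv2.contourArea)
    P=np.array([back(t,p[0],z)[:2] for p in cv2.convexHull(c)],np.float32)
    r=cv2.minAreaRect(P); print(name,r)
m=((hsv[:,:,1]<60)&(hsv[:,:,2]<255)).astype(np.uint8)
rect(m,(290,225,360,300),8,'plate')
m=((hsv[:,:,1]>125)&(hsv[:,:,2]>60)).astype(np.uint8)
rect(m,(195,232,290,290),16,'stand')
m=((hsv[:,:,1]<70)).astype(np.uint8)
rect(m,(410,218,500,305),60,'box')
E
```

```text
time: 1.67
position: [336.4, -273.4, 222.9]
ee_rot: [[0.951, 0.31, 0.001], [0.31, -0.951, -0.0], [0.0, 0.001, -1.0]]
wrist_force: [0.7, -0.9, 0.1]
opening: 87.4
finger_force: 0.0
time: 2.33
position: [486.2, 22.2, 222.9]
ee_rot: [[0.95, 0.311, 0.001], [0.311, -0.95, -0.0], [0.001, 0.0, -1.0]]
wrist_force: [0.5, -0.8, 0.1]
opening: 87.6
finger_force: 0.0
time: 2.58
position: [504.1, 57.9, 222.5]
ee_rot: [[0.949, 0.315, 0.0], [0.315, -0.949, 0.0], [0.0, 0.0, -1.0]]
wrist_force: [-0.5, -0.1, 0.3]
opening: 87.8
finger_force: 0.0
[[0.315, -0.907, -0.281, 581.353], [-0.949, -0.301, -0.094, 84.287], [0.0, 0.296, -0.955, 385.784], [0.0, 0.0, 0.0, 1.0]] [[339.3960143359117, 0.0, 313.57664445052484], [0.0, 339.3960143359117, 238.10657488126583], [0.0, 0.0, 1.0]]
anchor_plate 0.76 [515.   60.2   7.5] [315. 198.]
worn_socket 0.74 [520.  267.8  51. ] [108. 133.]
worn_socket 0.64 [509.7  61.5  57.9] [313. 212.]
socket_a 0.97 [410.6 122.8  26.1] [234. 270.]
socket_a 0.84 [608.8 198.   45.6] [204.  61.]
socket_a 0.75 [612.9 293.1  35.4] [105.  22.]
stand 0.92 [523.  234.7  13.6] [161. 141.]
plate ((508.51287841796875, 62.48358154296875), (107.99161529541016, 89.88774108886719), 69.64775085449219)
stand ((512.5697631835938, 228.63430786132812), (159.1629180908203, 69.1881103515625), 77.3993148803711)
box ((504.06561279296875, -218.6518096923828), (184.7730255126953, 177.83384704589844), 89.05818939208984)
```

View pics/w1.png

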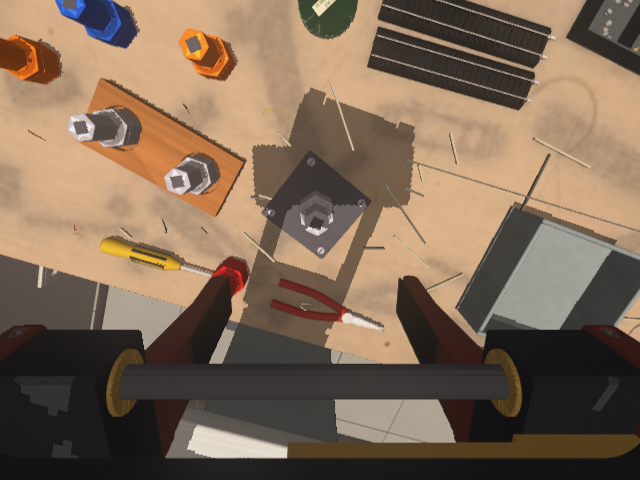

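The wrist view shows the plate with its screw heads near (311,161), (362,203), (321,251) and (270,212), and the worn socket's top at about (316,226). I'll refine the axis and the hex angle.

```bash
python3 - <<'E'
from h import *
w=shot('wrist'); t=shot('top')
def an(s,L):
    P=np.array([back(s,p,10)[:2] for p in L]); c=P.mean(0); d=[P[(i+1)%4]-P[i] for i in range(4)]
    print(c.round(1),[(np.linalg.norm(v).round(1),(np.degrees(np.arctan2(v[1],v[0]))%90).round(1)) for v in d])
g=cv2.cvtColor(w['img'],cv2.COLOR_RGB2GRAY)
def ref(g,L,r=5):
    o=[]
    for x,y in L:
        a=g[y-r:y+r+1,x-r:x+r+1].astype(float); a=np.clip(a-np.median(a)-15,0,None); Y,X=np.mgrid[-r:r+1,-r:r+1]
        o.append((x+(a*X).sum()/a.sum(),y+(a*Y).sum()/a.sum()))
    return o
W=ref(g,[(311,161),(362,203),(321,251),(270,212)]); print(np.round(W,1).tolist()); an(w,W)
g1=cv2.cvtColor(cv2.imread('pics/top1.png'),cv2.COLOR_BGR2GRAY)
L=ref(g1,[(313,242),(344,253),(334,285),(302,274)],3); print(np.round(L,1).tolist()); an(t,L)
a=cv2.imread('pics/top1.png')
big=lambda im,x,y,r:cv2.resize(im[y-r:y+r,x-r:x+r],(400,400),interpolation=cv2.INTER_CUBIC)
W=w['img'][:,:,::-1]
cv2.imwrite('pics/c2.png',np.hstack([big(W,316,216,25),big(a,323,263,20)]))
for p in [(316,226)]: print(back(w,p,78))
print(back(t,(323,263),78), back(t,(217.,256.5),78),back(t,(261,265),78))
E
```

```text
[[308.4, 159.2], [362.7, 207.5], [320.2, 250.3], [266.8, 211.5]]
[503.6  54.4] [(np.float64(80.9), np.float64(66.8)), (np.float64(69.8), np.float64(65.0)), (np.float64(76.5), np.float64(70.6)), (np.float64(74.8), np.float64(68.7))]
[[313.0, 241.9], [344.3, 252.9], [333.6, 284.7], [301.8, 273.5]]
[505.2  53.8] [(np.float64(71.7), np.float64(69.6)), (np.float64(72.2), np.float64(70.3)), (np.float64(72.6), np.float64(69.7)), (np.float64(72.3), np.float64(69.6))]
[501.55974856  52.56943423  78.        ]
[503.46450218  54.35755886  78.        ] [520.27117472 270.03598249  78.        ] [501.47630194 180.59161885  78.        ]
```

View pics/c2.png

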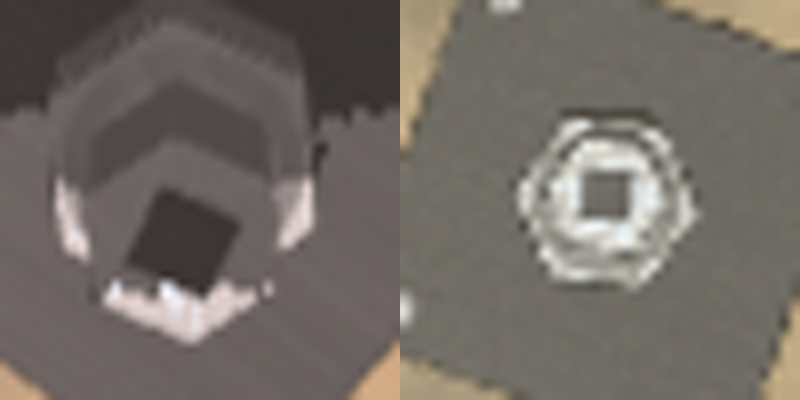

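The crop shows the worn socket's flats square to the gripper's closing line within a few degrees, so I'll go down and grip it.

```bash
python3 -m jog '0 0 0 0 -0.2 -3.6 100;0 0 0 0 -0.2 -3.6 100;0 0 0 0 0 -3.6 100;0 0 0 0 0 -3.6 100;0 0 0 0 0 -2.5 100;0 0 0 0 0 -0.9 100;0 0 0 0 0 0 100;0 0 0 0 0 0 100'; python3 -m jog '0 0 0 0 0 0 20;0 0 0 0 0 0 20;0 0 0 0 0 0 20;0 0 0 0 0 0 20;0 0 0 0 0 0 20;0 0 0 0 0 0 20;0 0 0 0 0 0 20;0 0 0 0 0 0 20' 30
```

```text
time: 3.65
position: [503.9, 51.8, 45.1]
ee_rot: [[0.951, 0.31, 0.0], [0.31, -0.951, 0.0], [0.0, -0.0, -1.0]]
wrist_force: [0.5, 0.8, 0.4]
opening: 88.0
finger_force: 0.0
time: 4.32
position: [503.5, 52.1, 44.6]
ee_rot: [[0.951, 0.311, -0.0], [0.311, -0.951, 0.0], [-0.0, -0.0, -1.0]]
wrist_force: [-0.6, -1.0, 0.7]
opening: 37.8
finger_force: 0.0
```

```bash
python3 -m jog '0 0 0 0 0 0 15;0 0 0 0 0 0 15;0 0 0 0 0 0 15;0 0 0 0 0 0 15;0 0 0 0 0 0 15;0 0 0 0 0 0 15' 30;  python3 -m jog '0 0 0 0 0 2 15;0 0 0 0 0 2 15;0 0 0 0 0 3 15;0 0 0 0 0 3.5 15;0 0 0 0 0 3.5 15;0 0 0 0 0 0 15;0 0 0 0 0 0 15'
```

```text
time: 4.82
position: [503.5, 52.2, 44.5]
ee_rot: [[0.951, 0.311, -0.0], [0.311, -0.951, 0.0], [-0.0, -0.0, -1.0]]
wrist_force: [-0.8, 0.1, -0.8]
opening: 21.9
finger_force: 29.7
time: 5.4
position: [505.1, 52.0, 186.5]
ee_rot: [[0.951, 0.311, 0.005], [0.311, -0.951, -0.0], [0.004, 0.002, -1.0]]
wrist_force: [0.5, -0.4, -3.0]
opening: 21.8
finger_force: 29.7
```

```bash
python3 -m jog '0 0 0 0 -3.6 0 15;0 0 0 0 -3.8 0 15;0 0 0 0 -3.8 0 15;0 0 0 0 -3.8 0 15;0 0 0 0 -3.8 0 15;0 0 0 0 -3.8 0 15;0 0 0 0 -3.8 0 15;0 0 0 0 -3.8 0 15'; python3 - <<'E'
from h import *
w=shot('wrist','w2.png'); t=shot('top','top3.png')
for c,s in (('wrist',w),('top',t)):
  for q in ['reject_box']: 
    for d in look_for(c,q)[:2]: print(c,round(d['conf'],2),np.round(d['at'],1),px(s,d['at']).round())
for p in [(421,227),(494,227),(493,294),(421,293)]: print(back(t,p,60).round(1))
W=w['img'][:,:,::-1]; T=t['img'][:,:,::-1]
cv2.imwrite('pics/c3.png',np.hstack([cv2.resize(W,(400,400)),cv2.resize(T[238:290,297:349],(400,400),interpolation=2)]))
E
```

```text
time: 6.07
position: [501.7, -251.0, 182.2]
ee_rot: [[0.951, 0.31, -0.003], [0.31, -0.951, 0.002], [-0.003, -0.003, -1.0]]
wrist_force: [0.8, 0.0, -1.6]
opening: 22.1
finger_force: 29.7
wrist 0.73 [ 514.7 -211.5    5.2] [281. 192.]
top 0.81 [ 516.4 -213.1    2.1] [446. 256.]
[ 575.4 -150.2   60. ]
[ 572.9 -301.5   60. ]
[ 434.4 -294.8   60. ]
[ 438.9 -146.6   60. ]
```

View pics/c3.png

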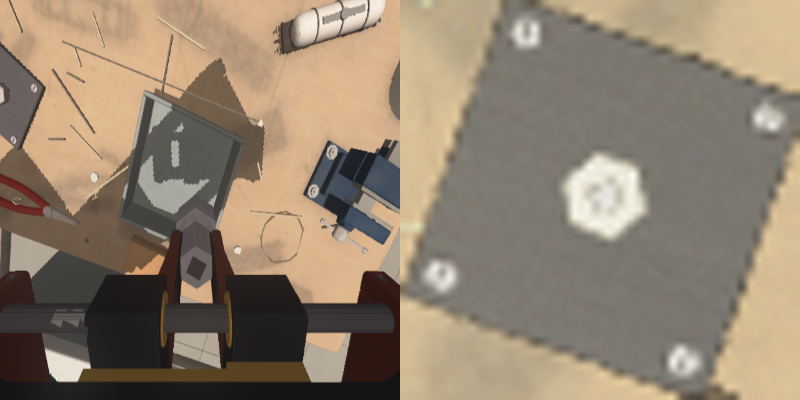

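The wrist view shows the socket held over the box, whose interior is to the left. The crop shows the bare nut at (603,196) in the plate. I'll lower the socket and release it.

```bash
python3 -m jog '0 0 0 0 0.4 -3.5 15;0 0 0 0 0.4 -3.5 15;0 0 0 0 0 -3.0 15;0 0 0 0 0 -2.2 15;0 0 0 0 0 -1 15;0 0 0 0 0 0 15;0 0 0 0 0 0 40;0 0 0 0 0 0 40';python3 -m jog '0 0 0 0 0 0 40;0 0 0 0 0 0 40;0 0 0 0 0 2 40;0 0 0 0 0 3.5 40;0 0 0 0 0 3.5 40;0 0 0 0 0 3.5 40;0 0 0 0 0 2 60;0 0 0 0 0 0 80'; python3 - <<'E'
from h import *
t=shot('top','top4.png')
im=cv2.imread('pics/top3.png')[238:290,297:349]
g=cv2.resize(cv2.cvtColor(im,cv2.COLOR_BGR2GRAY),(832,832),interpolation=2)
m=(g>165).astype(np.uint8)
best=min([c for c in cv2.findContours(m,0,1)[0] if cv2.contourArea(c)>5000],key=lambda c:abs(cv2.moments(c)['m10']/cv2.moments(c)['m00']-416)+abs(cv2.moments(c)['m01']/cv2.moments(c)['m00']-410))
P=best[:,0,:].astype(float)/16+[297-.47,238-.47]
Q=np.array([back(t,p,17.6)[:2] for p in P])
M=cv2.moments(best); c=np.array([M['m10'],M['m01']])/M['m00']/16+[297-.47,238-.47]
print('nut centre',c,back(t,c,17.6), 'size',Q.max(0)-Q.min(0))
w=[(a,np.ptp(Q@[np.cos(np.radians(a)),np.sin(np.radians(a))]).round(1)) for a in range(0,180,5)]; print(w)
c0=Q-back(t,c,17.6)[:2]; r=np.hypot(*c0.T); th=np.arctan2(c0[:,1],c0[:,0])
# 6-fold phase (arc-uniform approx)
ang=np.linspace(-np.pi,np.pi,720); o=np.argsort(th); rr=np.interp(ang,th[o],r[o],period=2*np.pi)
f=(rr*np.exp(6j*ang)).mean(); print('vertex angle mod60',np.degrees(np.angle(f))/6%60, abs(f), [abs((rr*np.exp(1j*k*ang)).mean()).round(2) for k in range(0,9)])
E
```

```text
time: 6.93
position: [504.7, -242.0, 53.9]
ee_rot: [[0.95, 0.311, 0.002], [0.311, -0.95, -0.001], [0.001, 0.002, -1.0]]
wrist_force: [0.5, 0.3, -0.9]
opening: 31.9
finger_force: 0.0
time: 7.6
position: [506.8, -244.0, 204.0]
ee_rot: [[0.951, 0.31, 0.009], [0.31, -0.951, -0.006], [0.007, 0.009, -1.0]]
wrist_force: [0.7, 0.3, 0.1]
opening: 45.2
finger_force: 0.0
nut centre [323.1206008  263.03527764] [505.36778702  53.87297862  17.6       ] size [23.75752279 23.06468978]
[(0, np.float64(23.8)), (5, np.float64(24.0)), (10, np.float64(24.1)), (15, np.float64(24.0)), (20, np.float64(23.7)), (25, np.float64(23.3)), (30, np.float64(22.8)), (35, np.float64(22.1)), (40, np.float64(21.8)), (45, np.float64(22.4)), (50, np.float64(22.9)), (55, np.float64(23.3)), (60, np.float64(23.6)), (65, np.float64(23.9)), (70, np.float64(24.1)), (75, np.float64(24.1)), (80, np.float64(23.9)), (85, np.float64(23.6)), (90, np.float64(23.1)), (95, np.float64(22.5)), (100, np.float64(21.9)), (105, np.float64(22.2)), (110, np.float64(22.8)), (115, np.float64(23.2)), (120, np.float64(23.5)), (125, np.float64(23.7)), (130, np.float64(23.6)), (135, np.float64(23.5)), (140, np.float64(23.3)), (145, np.float64(22.9)), (150, np.float64(22.4)), (155, np.float64(22.0)), (160, np.float64(22.0)), (165, np.float64(22.5)), (170, np.float64(23.1)), (175, np.float64(23.5))]
vertex angle mod60 9.250459425125424 0.35351735970605924 [np.float64(11.12), np.float64(0.01), np.float64(0.04), np.float64(0.03), np.float64(0.06), np.float64(0.07), np.float64(0.35), np.float64(0.03), np.float64(0.02)]
```

The nut is at (505.4, 53.9), with flat normals at 40, 100 and 160°. I'll head for the stand and look at its sockets from above.

```bash
python3 -m jog '0 0 0 0 3.8 0 80;0 0 0 0 3.9 0 100;0 0 0 0 3.9 0 100;0 0 0 0 3.9 0 100;0 0 0 0 3.9 0 100;0 0 0 0 3.9 0 100;0 0 0 0 3.9 0 100;0 0 0 0 3.9 0 100'; python3 -m jog '0 0 0 0 3.9 0 100;0 0 0 0 3.9 0 100;0 0 0 -0.3 2.5 0 100;0 0 0 0 0 0 100;0 0 0 0 0 0 100;0 0 0 0 0 0 100'; python3 - <<'E'
from h import *
w=shot('wrist','w3.png');W=w['img'][:,:,::-1]; print(sense()['position'])
for d in look_for('wrist','socket_a')[:6]: print(round(d['conf'],2),np.round(d['at'],1),px(w,d['at']).round())
for d in look_for('wrist','worn_socket')[:3]: print('w',round(d['conf'],2),np.round(d['at'],1),px(w,d['at']).round())
c=[px(w,(a,b,78)).round().astype(int) for a,b in((502.8,183.5),(521.5,271))]; print(c)
f=lambda p:cv2.resize(W[max(p[1]-40,0):p[1]+40,p[0]-40:p[0]+40],(400,400),interpolation=2)
t=cv2.imread('pics/top4.png'); cv2.imwrite('pics/c4.png',np.hstack([f(c[0]),f(c[1])])); 
cv2.imwrite('pics/c5.png',np.hstack([cv2.resize(cv2.imread('pics/top1.png')[235:285,200:280],(480,300),interpolation=2),cv2.resize(t[220:300,415:500],(319,300))]))
print([back(w,px(w,(502.8,183.5,78)),78)])
E
```

```text
time: 8.32
position: [502.2, 70.9, 196.6]
ee_rot: [[0.951, 0.31, -0.002], [0.31, -0.951, 0.0], [-0.002, -0.001, -1.0]]
wrist_force: [-0.3, 0.4, 0.5]
opening: 87.8
finger_force: 0.0
time: 8.82
position: [499.9, 171.5, 196.8]
ee_rot: [[0.95, 0.311, -0.001], [0.311, -0.95, -0.001], [-0.002, 0.0, -1.0]]
wrist_force: [-0.4, -0.6, -0.1]
opening: 87.6
finger_force: 0.0
[500.113535   171.04382656 196.99091149]
0.91 [532.2 265.9  56.6] [223. 158.]
0.81 [616.5 296.4  51.8] [212.  44.]
0.74 [612.3 205.5  70. ] [318.  85.]
0.68 [511.6 187.   56.2] [302. 208.]
0.63 [407.2 132.2  35.9] [322. 310.]
0.59 [557.5 357.9  39.6] [132.  95.]
w 0.21 [510.7  66.3   7.2] [409. 233.]
[array([302, 224]), array([207, 171])]
[array([502.8, 183.5,  78. ])]
```

View pics/c4.png

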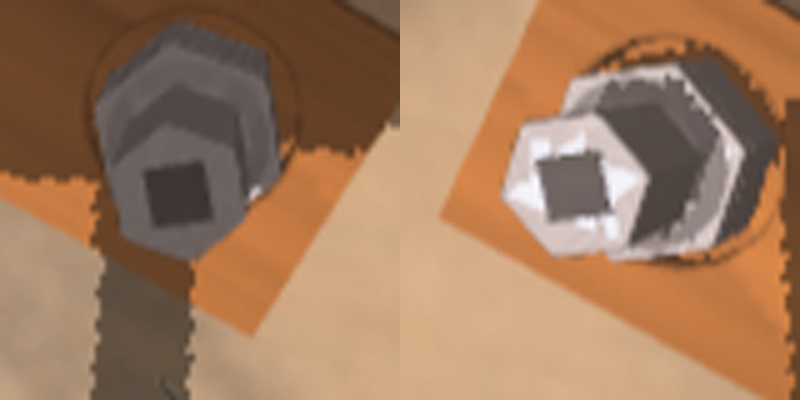

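View pics/c5.png

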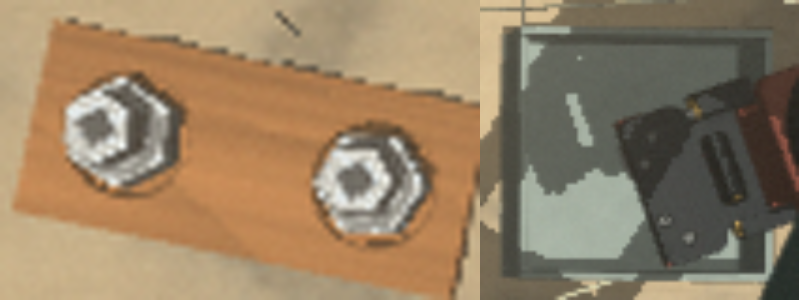

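The left crop shows the near socket with its grip centre at (179,192), turned about 9° from the jaws. The right crop shows the far socket at (575,183). I'll work out both axes.

```bash
python3 - <<'E'
from h import *
w=shot('wrist')
print(sense()['position'])
for p in [(297.8,222.4),(202,167.6)]: print(back(w,p,78).round(1))
# hex vertices of grip, near, far
for o,V in (((262,184),[(170,122),(240,150),(245,210),(190,260),(122,235),(107,165)]),((167-80,131),[(590,110),(648,180),(608,255),(548,258),(502,190),(528,122)])):
    P=np.array([back(w,(o[0]+a/5,o[1]+b/5),78)[:2] for a,b in V]); d=P-P.mean(0)
    a=np.degrees(np.arctan2(d[:,1],d[:,0])); print(P.mean(0).round(1),(np.degrees(np.angle(np.exp(6j*np.radians(a)).mean()))/6+30)%60,np.hypot(*d.T).round(1))
E
```

```text
[500.60471603 170.8545257  197.45350545]
[503.7 186.7  78. ]
[523.7 275.   78. ]
[503.9 186.8] 56.31973973822551 [12.1 12.7 11.8 12.6 12.7 13.1]
[522.9 275.6] 21.357703423150014 [12.9 12.8 12.3 12.7 11.3 11.8]
```

```bash
python3 -m jog '0 0 0.07 0.3 0.75 -2 100;0 0 0.07 0 0.75 -3 100;0 0 0 0 0 -3.5 100;0 0 0 0 0 -3.5 100;0 0 0 0 0 -2.2 100;0 0 0 0 0 -0.9 100;0 0 0 0 0 0 60;0 0 0 0 0 0 20'; python3 -m jog '0 0 0 0 0 0 15;0 0 0 0 0 0 15;0 0 0 0 0 0 15;0 0 0 0 0 0 15;0 0 0 0 0 0 15;0 0 0 0 0 0 15;0 0 0 0 0 0 15;0 0 0 0 0 0 15' 30;python3 -m jog '0 0 0 0 0 0 15;0 0 0 0 0 0 15;0 0 0 0 0 0 15;0 0 0 0 0 0 15' 30
```

```text
time: 9.68
position: [504.0, 186.7, 47.0]
ee_rot: [[0.898, 0.439, 0.0], [0.439, -0.898, 0.0], [0.0, -0.0, -1.0]]
wrist_force: [0.0, -0.9, -0.0]
opening: 78.2
finger_force: 0.0
time: 10.35
position: [503.5, 187.1, 46.7]
ee_rot: [[0.898, 0.44, -0.0], [0.44, -0.898, 0.0], [0.0, -0.0, -1.0]]
wrist_force: [-1.1, 0.6, -1.0]
opening: 24.6
finger_force: 0.0
time: 10.68
position: [503.5, 187.1, 46.6]
ee_rot: [[0.898, 0.44, -0.0], [0.44, -0.898, 0.0], [-0.0, -0.0, -1.0]]
wrist_force: [0.3, -0.2, 0.9]
opening: 21.6
finger_force: 30.0
```

```bash
python3 -m jog '0 0 0 0 0 2 15;0 0 0 0 0 3 15;0 0 -0.095 0 -2 0 15;0 0 -0.095 0.1 -3.5 0 15;0 0 -0.095 0.1 -3.5 0 15;0 0 0 0 -3.5 0 15;0 0 0 0 -0.8 0 15;0 0 0 0 0 0 15';  python3 -m jog '0 0 0 0 0 0 15;0 0 0 0 0 0 15'; python3 - <<'E'
from h import *
s=sense(); p=s['position']; print(p, np.degrees(np.arctan2(s['ee_rot'][1,1],s['ee_rot'][0,1])))
w=shot('wrist','w4.png'); c=px(w,p+[0,0,31.4]).round().astype(int); print(c,px(w,p+[0,0,31.4]))
W=w['img'][:,:,::-1]; cv2.imwrite('pics/c6.png',cv2.resize(W[c[1]-60:c[1]+60,c[0]-60:c[0]+60],(600,600),interpolation=2))
E
```

```text
time: 11.35
position: [505.3, 52.1, 96.4]
ee_rot: [[0.986, 0.167, -0.001], [0.167, -0.986, -0.0], [-0.001, 0.0, -1.0]]
wrist_force: [0.4, 0.6, -1.8]
opening: 21.9
finger_force: 30.0
time: 11.52
position: [505.4, 55.1, 96.5]
ee_rot: [[0.985, 0.17, -0.0], [0.17, -0.985, 0.001], [-0.0, -0.001, -1.0]]
wrist_force: [0.1, 0.3, -1.5]
opening: 22.0
finger_force: 30.0
[505.37333439  55.11016203  96.47079926] -80.19217837872749
[315 326] [315.02454405 325.78398576]
```

View pics/c6.png

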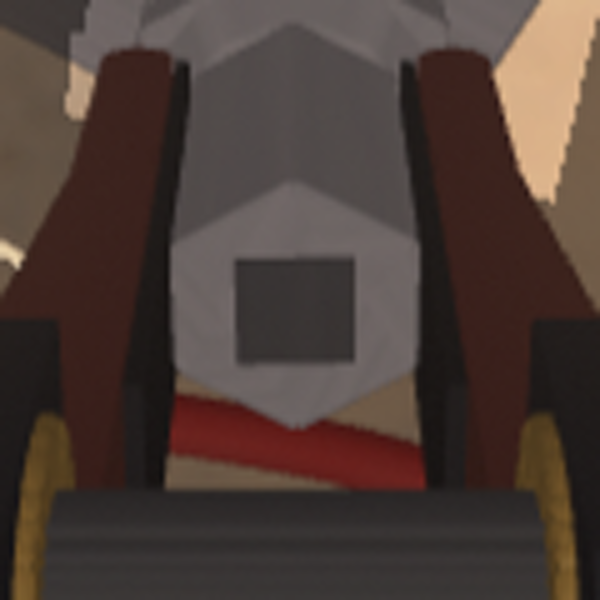

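The socket sits square in the jaws, with its top centre at (295,305) within 1 mm of the TCP axis. I'll lower it onto the nut.

```bash
python3 -m jog '0 0 0 0 -0.12 -1.5 15;0 0 0 0 0 -1.5 15;0 0 0 0 0 -0.6 15;0 0 0 0 0 0 15'; for i in 1; do python3 -m jog '0 0 0 0 0 -0.2 15;0 0 0 0 0 -0.1 15;0 0 0 0 0 0 15'; done; python3 -m jog '0 0 0 0 0 -0.1 15;0 0 0 0 0 -0.1 15;0 0 0 0 0 0 15'
```

```text
time: 11.9
position: [504.1, 54.0, 59.3]
ee_rot: [[0.985, 0.172, -0.003], [0.172, -0.985, 0.0], [-0.003, -0.001, -1.0]]
wrist_force: [-0.6, 0.4, -1.9]
opening: 21.8
finger_force: 30.0
time: 12.15
position: [506.0, 53.2, 58.0]
ee_rot: [[0.985, 0.17, 0.001], [0.17, -0.985, 0.0], [0.001, 0.0, -1.0]]
wrist_force: [0.3, -0.3, -1.0]
opening: 22.2
finger_force: 30.0
time: 12.4
position: [505.7, 52.9, 55.8]
ee_rot: [[0.985, 0.17, 0.001], [0.17, -0.985, 0.0], [0.001, -0.0, -1.0]]
wrist_force: [0.0, -0.2, -1.7]
opening: 22.0
finger_force: 30.0
```

```bash
python3 -m jog '0 0 0 0 0.08 -0.1 15;0 0 0 0 0 -0.1 15;0 0 0 0 0 0 15';python3 -m jog '0 0 0 0 0 -0.1 15;0 0 0 0 0 -0.1 15;0 0 0 0 0 0 15'
```

```text
time: 12.65
position: [505.6, 53.8, 53.6]
ee_rot: [[0.985, 0.17, 0.0], [0.17, -0.985, 0.0], [0.0, -0.0, -1.0]]
wrist_force: [-0.7, 1.2, -1.2]
opening: 22.0
finger_force: 30.0
time: 12.9
position: [505.7, 54.2, 51.6]
ee_rot: [[0.986, 0.17, 0.0], [0.17, -0.986, 0.001], [0.001, -0.001, -1.0]]
wrist_force: [0.2, 3.8, -1.2]
opening: 21.9
finger_force: 30.0
```

No upward force and it is already 4.6 mm below the nut's top, so this socket fits. I'll push it down fully.

```bash
python3 -m jog '0 0 0 0 0.06 -0.15 15;0 0 0 0 0 -0.15 15;0 0 0 0 0 0 15';python3 -m jog '0 0 0 0 0 -0.1 15;0 0 0 0 0 -0.1 15;0 0 0 0 0 0 15';python3 -m jog '0 0 0 0 0 -0.1 15;0 0 0 0 0 0 15;0 0 0 0 0 0 15'
```

```text
time: 13.15
position: [505.6, 54.3, 48.3]
ee_rot: [[0.985, 0.17, 0.0], [0.17, -0.985, 0.0], [0.0, -0.0, -1.0]]
wrist_force: [0.4, 2.0, -3.1]
opening: 21.5
finger_force: 30.0
time: 13.4
position: [505.7, 54.3, 46.6]
ee_rot: [[0.985, 0.17, 0.0], [0.17, -0.985, 0.0], [0.0, -0.0, -1.0]]
wrist_force: [0.8, 2.1, -0.6]
opening: 22.0
finger_force: 30.0
time: 13.65
position: [505.7, 54.3, 46.6]
ee_rot: [[0.985, 0.17, 0.001], [0.17, -0.985, 0.0], [0.001, -0.0, -1.0]]
wrist_force: [-2.1, 4.0, 11.4]
opening: 21.6
finger_force: 30.0
```

Seated: TCP z is 46.6 mm, the same as at pick-up, with an 11 N push against the plate. I'll check the box and the scene once.

```bash
python3 -m jog '0 0 0 0 0 0 15;0 0 0 0 0 0 15;0 0 0 0 0 0 15'; python3 - <<'E'
from h import *
t=shot('top','top5.png'); s=shot('scene')['img'][:,:,::-1]
for d in look_for('top','worn_socket')[:3]: print(round(d['conf'],2),np.round(d['at'],1))
for c,q in (('top','pliers'),('top','screwdriver'),('top','tin_pins'),('scene','screwdriver')):
  for d in look_for(c,q)[:1]: print(q,round(d['conf'],2),np.round(d['at'],1))
T=t['img'][:,:,::-1]
cv2.imwrite('pics/c7.png',np.hstack([cv2.resize(T[200:340,190:510],(400,400)),cv2.resize(s[120:360,200:440],(400,400))]))
E
```

```text
time: 13.9
position: [505.7, 54.4, 46.6]
ee_rot: [[0.985, 0.17, 0.001], [0.17, -0.985, 0.0], [0.001, -0.0, -1.0]]
wrist_force: [-2.2, 3.7, 10.5]
opening: 21.8
finger_force: 30.0
0.64 [ 506.5 -235.3   39.1]
pliers 0.84 [383.1  27.6   8.4]
screwdriver 0.76 [390.  228.3  15.5]
tin_pins 0.97 [692.8 109.7  11.3]
screwdriver 0.81 [385.2 234.8  17.8]
```

View pics/c7.png

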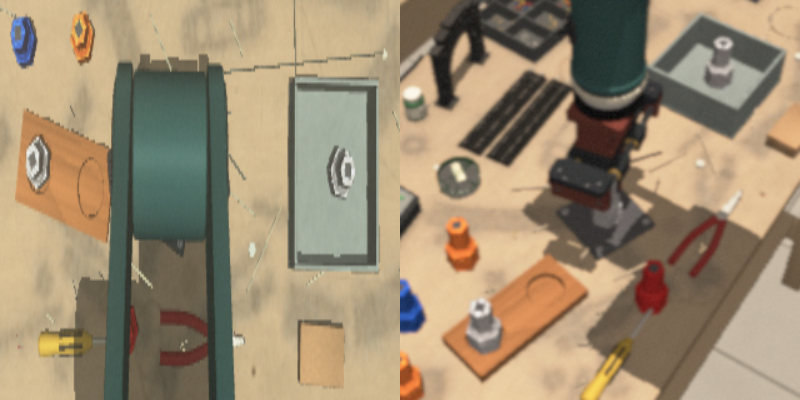

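The worn socket stands in the box (340,170 left; 720,60 right). The other socket is upright in its well (37,160). The fitting one is held down on the plate, and the bystanders have not moved. Handing in.

```bash
python3 -c "
from station import sign_off; print(sign_off())"
```

```text
the job is handed in; nothing more can be done
None
```

The job is handed in, verdict not shown: the worn socket is in the reject box, the first stand socket I tried fits and is held fully down on the nut (11 N push, 30 N grip), the other one was never moved from its well, and the bystanders show no movement.

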